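# Blow thread weights clean under a bench air gun

### The job

Tip all six brass weights out of the metal cup into the wooden tray under the blow gun's nozzle, and stand the empty cup upright on the cork mat. Then squeeze the blow gun's trigger fully home, keep it squeezed for about a second to blow the lint off, and let it spring back. Leave the other things on the bench where they are.

Things in the scene. Friction and masses are not known exactly. Their poses are not given: they have to be found in the camera images.
- cup_center (a point): Plain metal cup, open on top, slightly flared: 48 mm across at the foot, 62 mm at the rim, 86 mm tall, wall 3 mm, floor 4 mm thick, about 90 g empty. This point is on its axis half-way up (43 mm above the foot, 55 mm across there); its z axis points to the mouth. It starts upright on the bench and holds the six weights.
- tray: Square open wooden tray fixed to the bench beside the blow gun, below its nozzle: 150 x 150 mm outside, walls 8 mm thick and 50 mm high. Origin: centre of its underside, on the bench; x and y axes run along its sides.
- mat: Round cork mat fixed to the bench, 110 mm across, 6 mm thick. Origin: centre of its underside, on the bench.
- blowgun: Air blow gun clamped upside down on a fixed stand. Origin: centre of the underside of its 120 x 120 mm foot. The barrel (28 mm thick) lies level along y, 120 mm above the bench; the thin nozzle at its +y end bends down over the tray's edge and ends at y = 145 mm, 92 mm above the bench. The pistol grip stands up from the barrel, leaning 35 degrees (0.61 rad) from vertical towards -x.
- squeeze (a point): Where to squeeze: midway between the back of the grip (y = -21 mm in this frame) and the outer face of the fully squeezed trigger (y = +21 mm). z runs up along the leaning grip, whose free end is 30 mm beyond this point with nothing above it; the barrel's axis is 75 mm the other way. y points to the trigger and nozzle side. The grip is 30 mm thick in x, 26 mm in y.
- trigger_face (a point): Middle of the trigger's outer face, where a finger pushes: a flat steel blade 20 mm wide, 8 mm thick, 75 mm long, hinged by the barrel, its free end towards the grip's free end. Released, this face is 57 mm from the back of the grip and the blade's free end 65 mm; squeezed home, 42 mm.
- trigger (a joint): Trigger angle: 0 released, grows to 0.30 rad when squeezed home against its stop. A spring returns it; 55 mm from the hinge it takes about 4.5 N to start and 9 N to reach the stop.
- weight0_center (a point): Centre of a round brass thread weight, a ball 16 mm across, about 17 g, polished: it slides and rolls easily; all six are alike and start in the cup.
- weight1_center (a point): Centre of a round brass thread weight, a ball 16 mm across, about 17 g, polished: it slides and rolls easily; all six are alike and start in the cup.
- weight2_center (a point): Centre of a round brass thread weight, a ball 16 mm across, about 17 g, polished: it slides and rolls easily; all six are alike and start in the cup.
- weight3_center (a point): Centre of a round brass thread weight, a ball 16 mm across, about 17 g, polished: it slides and rolls easily; all six are alike and start in the cup.
- weight4_center (a point): Centre of a round brass thread weight, a ball 16 mm across, about 17 g, polished: it slides and rolls easily; all six are alike and start in the cup.
- weight5_center (a point): Centre of a round brass thread weight, a ball 16 mm across, about 17 g, polished: it slides and rolls easily; all six are alike and start in the cup.
- jar_center (a point): Bystander, leave alone: closed glass jar with a steel lid, 56 mm across, 75 mm tall, loose on the bench. The point is on its axis half-way up.
- bobbin_center (a point): Bystander, leave alone: empty wooden bobbin standing on end, 54 mm across its flanges, 67 mm tall, loose on the bench. The point is on its axis half-way up.
- cone_center (a point): Bystander, leave alone: paper-coloured thread cone, 84 mm across the foot, 135 mm tall, loose on the bench. The point is on its axis half-way up.
- tape_center (a point): Bystander, leave alone: cardboard ring lying flat, 90 mm across, 22 mm high, loose on the bench. The point is on its axis half-way up.
- mug_center (a point): Bystander, leave alone: white ceramic mug, 76 mm across plus a handle, 85 mm tall, loose on the bench. The point is on its axis half-way up.
- brush_grip (a point): Bystander, leave alone: wooden hand brush lying on the bench, 190 mm long, under 40 mm high. The point is in its handle; its x axis points to the bristles.

How it is judged (in metres and radians):
On the way, in this order (a step that is already met when the one before it is completed fails the run):
1. all six weights are in the tray (x of weight0_center in the frame of tray between -0.07 and 0.07 m and y of weight0_center in the frame of tray between -0.07 and 0.07 m and z of each of weight0_center, weight1_center, weight2_center, weight3_center, weight4_center, weight5_center in the frame of tray below 0.045 m and x of weight1_center in the frame of tray between -0.07 and 0.07 m and y of weight1_center in the frame of tray between -0.07 and 0.07 m and x of weight2_center in the frame of tray between -0.07 and 0.07 m and y of weight2_center in the frame of tray between -0.07 and 0.07 m and x of weight3_center in the frame of tray between -0.07 and 0.07 m and y of weight3_center in the frame of tray between -0.07 and 0.07 m and x of weight4_center in the frame of tray between -0.07 and 0.07 m and y of weight4_center in the frame of tray between -0.07 and 0.07 m and x of weight5_center in the frame of tray between -0.07 and 0.07 m and y of weight5_center in the frame of tray between -0.07 and 0.07 m), for 0.2 s.
2. the empty cup stands upright on the cork mat, let go (horizontal distance between cup_center and mat below 0.035 m and angle between cup_center's own z axis and vertical below 0.1 rad and height (world z) of cup_center between 0.044 and 0.054 m and contact force between the fingers and cup below 0.1 N), for 0.2 s.
3. with the weights in the tray, the fingers hold the trigger squeezed home (all of step 1 and value of joint trigger above 0.25 rad and contact force between the fingers and trigger above 1 N), for 0.6 s.
At the end, for the whole second after the job is handed in: All six weights lie in the tray, the cup stands at rest upright (within 0.1 rad) on the cork mat with its axis within 35 mm of the mat's centre, and the trigger is back within 0.05 rad of released (all of step 1 and all of step 2 and value of joint trigger below 0.05 rad and linear speed of cup below 0.02 m/s); the robot touches nothing.
It fails at once if a bystander (jar, bobbin, cone, ring, mug or brush) is shifted by more than 30 mm (distance of any of jar_center, bobbin_center, cone_center, tape_center, mug_center, brush_grip from where it was at the start of the episode above 0.03 m).
It also fails if it takes over 72 s, if anything falls off the work surface, if the arm or the gripper's body presses on something with over 40 N, if the wrist force passes 120 N, or if a joint passes its speed limit or range.

### The arm

A 6-joint arm with a two-finger parallel gripper is mounted at the origin on the work surface. World frame = base frame: x ahead of the robot, y to its left, z up, the work surface at z = 0. Lengths are in m, angles in degrees, forces in N, time in s.
With the tool pointing down it reaches from about 0.275 to 0.975 m from the base axis. Payload 8.4 kg.
Tool frame: the origin (TCP) lies at the very end of the fingers, on their centre line; the grasp point (between the pads) lies 19 mm behind it; z points along the fingers, y is the line along which they close (so a half turn about z gives the same grasp; the last joint's range is limited). The gripper opens to 92 mm and grips with 3 to 60 N. Pads are 20 mm wide; open, the fingers measure 128 mm over their backs; the gripper's body (75 mm by 189 mm) begins 69 mm behind the grasp point.
Start: joints at [-67.517, 20.225, 93.587, -0, 66.188, -0.138], TCP at [0.24, -0.577, 0.215] pointing down, gripper open.
Joint ranges: [-150.9, 150.9], [-52.94, 120.26], [3.33, 152.33], [-74.26, 254.26], [0, 154.13], [-172.89, 172.89]. Speed limits (degrees/s): [127.2, 127.2, 159.86, 180, 180, 180].

### API

Orientations are given as [roll, pitch, yaw] about the fixed x, y, z axes, in that order (R = Rz(yaw) Ry(pitch) Rx(roll)).
In Python, from plant import manip gives the robot as it stands. The module is installed in compiled form; this text tells all that it offers.
- The arm moves only by the tool servo_tool, never from a script. Its argument "motion" is a list of rows, each a list of 3 entries, a list of its own where there are three numbers: the opening, from 0 (shut) to 1 (fully open), then the shift along the tool's x, y, z in cm, then the turn about the tool's z in degrees. In form: [[gripper, [dx, dy, dz], turn], ...]. A call has exactly 5 rows; each row shifts and turns the commanded pose from where the row before left it, along the tool's axes as they then stand; what a row does not reach is not made up. A row lasts 1/8 s, in which the tool goes at most 62.5 mm and 10.7 degrees, less where a joint would pass 70% of its speed; a pose out of reach is approached as far as the arm can. A call with a gripper value outside its range is refused whole. The fingers move at their own pace and stop on an object; the grip force is fixed at half the most. Time passes only in rows, so rows that do not move let the fingers close, or fill a call up. It gives the time, the measured TCP pose, the force, the opening and the grip force at its end, in the units of the state.
- manip.get_state(): the state, without advancing time (a new reading comes with each control period).
- manip.grab_frame(name): name is "scene" or "top"; returns a dict with "frame" (480x640x3 uint8, red, green, blue), "z_map" (480x640 float32, m along the optical axis (not along the pixel's ray), 0 where there is no reading), "K" (3x3 intrinsics, pixels), "rvec" (rotation vector, rad) and "tvec" (3), from world to camera coordinates, as OpenCV has them. Camera axes: x right, y down, z forward; pixel columns grow to the right and rows downward; lengths in m; the calibration is good to about 2 mm. A picture is of the moment at which its call begins.
- manip.close_job(): hands the job in; it is judged then, once.
The state is a dict: "clock": time; "qpos": joint angles; "dq": joint speeds; "effort": joint torques, N m; "eef_pos": TCP position; "tool_rot": TCP orientation; "ft_force": force on the tool from outside, world axes, zero at the start; "torque": the same for the moment, N m; "grip_width": opening from 0.0 (shut) to 1.0 (fully open); "finger_force": force on a finger pad.
Only numpy, scipy, OpenCV 4.12 (cv2) and the standard library are available. Lean on these libraries where they do the work, as an engineer would, in place of code of your own. Each camera call takes 0.05 s, during which the arm holds its last target. There are 200 camera calls.

## Working session

There is one attempt and no reset: what is moved stays moved. The work goes in short steps, Python scripts to look and compute and a tool call to move; the robot and the scene stay as the last step left them, time stands still between calls to the robot, and variables do not carry over. Pictures are saved under pics/ and viewed, at most 10 in all, crops included, and the job is handed in when it is done.

Besides the shell and the picture viewer there is one more tool, called after "Call:" by a JSON object that holds its "name" and its "arguments". servo_tool: Moves the arm, as the interface text tells. Its arguments: {"type":"object","properties":{"motion":{"type":"array"}},"required":["motion"]}

```bash
mkdir -p pics
cat > h.py <<'E'
import numpy as np, cv2
from plant import manip
def grab(n):
    f=manip.grab_frame(n); f['R']=cv2.Rodrigues(np.array(f['rvec'],float))[0]; f['t']=np.array(f['tvec'],float).ravel(); return f
def cloud(f):
    z=f['z_map']; v,u=np.mgrid[:z.shape[0],:z.shape[1]]
    K=f['K']; c=np.stack([(u-K[0,2])/K[0,0]*z,(v-K[1,2])/K[1,1]*z,z],-1)
    p=(c-f['t'])@f['R']; p[z==0]=np.nan; return p
def save(f,n): cv2.imwrite('pics/'+n,f['frame'][...,::-1])
E
python3 - <<'E'
from h import *
for n in ['scene','top']:
    f=grab(n); save(f,n+'0.png'); np.savez('/tmp/'+n,**f)
    print(n,-f['R'].T@f['t'],f['R'][2],f['K'][0,0],(f['z_map']>0).mean())
s=manip.get_state();print(s)
E
```

```text
scene [ 1.09810964 -0.38678818  0.86923961] [-0.53381411  0.42735413 -0.72966496] 498.50295912607436 0.9959928385416666
top [0.42150374 0.0375575  1.14653074] [ 0.15199368  0.0082383  -0.98834713] 517.496889084571 0.9959895833333333
{'clock': 0.1, 'qpos': array([-6.75191433e+01,  2.02571976e+01,  9.36223480e+01,  8.09059219e-05,
        6.61877113e+01, -1.34780515e-01]), 'dq': array([-0.02697409, -0.0817251 , -0.18917832, -0.00141227, -0.05353783,
        0.05864528]), 'effort': array([ 7.05688799e-04, -5.94903052e+01, -3.34928799e+01,  6.99064345e-02,
        1.83436711e-02, -3.09567531e-05]), 'eef_pos': array([ 0.24020993, -0.57654247,  0.21397158]), 'tool_rot': array([-1.79932743e+02, -2.32192726e-04,  2.26156043e+01]), 'ft_force': array([-0.28501349, -0.24380813,  0.66638426]), 'torque': array([ 0.04543122, -0.0393915 , -0.016392  ]), 'finger_force': 0.0, 'grip_width': 1.000938943954313}
```

View pics/scene0.png

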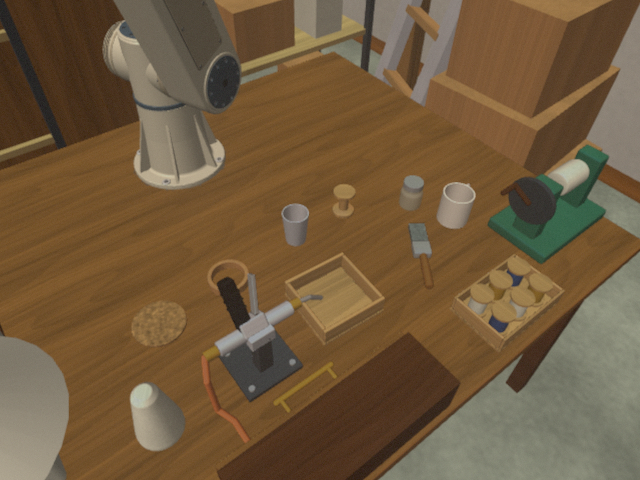

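View pics/top0.png

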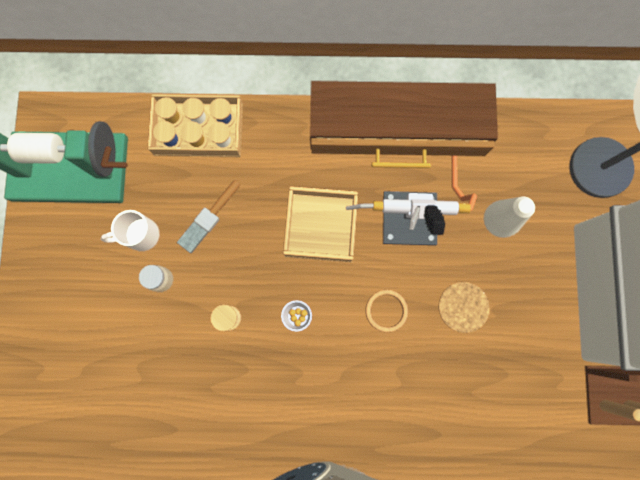

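The scene view shows the cup at (295,225), the tray at (335,297), the gun at (250,335), the mat at (159,323) and the ring at (228,275). The top view has +x up and +y left. In it the cup is at (297,316), the tray at (321,224), the gun at (412,215) with its grip at (433,218), the mat at (465,307), the bobbin at (226,318) and the cone at (510,215).

Run:
```python
from h import *
C={}
for n in ['scene','top']:
    f=dict(np.load('/tmp/'+n+'.npz')); C[n]=(cloud(f),f['frame'].astype(int))
P,I=C['top']
for nm,(u,v) in dict(cup=(297,316),tray=(321,224),foot=(395,237),grip=(435,222),mat=(465,307),tape=(387,292),cone=(510,215),bob=(226,318)).items(): print(nm,P[v,u].round(3))
def sel(c,ctr,r,z0,z1):
    p=c[0].reshape(-1,3); k=(np.hypot(*(p[:,:2]-ctr).T)<r)&(p[:,2]>z0)&(p[:,2]<z1); return p[k]
for n,c in C.items():
    print('==',n)
    for nm,(u,v),r,z0,z1 in [('cup',(297,316),.06,.078,.095),('bob',(226,318),.06,.06,.08),('tape',(387,310),.06,.015,.03),('mat',(465,307),.075,.0035,.012)]:
        p=sel(c,P[v,u,:2],r,z0,z1)
        if len(p)<5: print(nm,len(p)); continue
        (x,y),R=cv2.minEnclosingCircle(p[:,:2].astype(np.float32)); print(nm,len(p),round(x,4),round(y,4),round(R,4),'z',np.percentile(p[:,2],[50,95]).round(4))
    p=sel(c,P[224,321,:2],.12,.042,.056); 
    p=p[np.abs(p[:,1]-P[224,321,1])<.085]; print('tray',cv2.minAreaRect(p[:,:2].astype(np.float32)),np.median(p[:,2]))
    p=c[0].reshape(-1,3); col=c[1].reshape(-1,3); g=P[222,435,:2]
    k=(np.hypot(*(p[:,:2]-g).T)<.1)
    d=k&(col.max(1)<60)&(p[:,2]>.13); q=p[d]
    print('grip',len(q),q.min(0).round(3),q.max(0).round(3))
    for a in np.arange(.13,.23,.015):
        s=q[(q[:,2]>a)&(q[:,2]<a+.015)]
        if len(s)>4: print('  z%.3f'%a,len(s),s[:,:2].min(0).round(3),s[:,:2].max(0).round(3))
    # steel blade: bright greyish above barrel
    b=k&(col.min(1)>100)&(np.ptp(col,1)<30)&(p[:,2]>.15); b&=~((p[:,1]<g[1]-.02)); q=p[b]
    for a in np.arange(.15,.23,.015):
        s=q[(q[:,2]>a)&(q[:,2]<a+.015)]
        if len(s)>2: print('  blade z%.3f'%a,len(s),s[:,:2].min(0).round(3),s[:,:2].max(0).round(3))
    f=sel(c,P[218,410,:2],.1,.006,.03); fc=f
    print('foot',cv2.minAreaRect(f[:,:2].astype(np.float32)),np.median(f[:,2]))
    s=p[k|(np.hypot(*(p[:,:2]-P[207,400,:2]).T)<.12)]; s=s[(s[:,2]>.122)&(s[:,2]<.138)]; print('barrel',cv2.minAreaRect(s[:,:2].astype(np.float32)))
```

```text
cup [0.435 0.082 0.002]
tray [0.64  0.032 0.006]
foot [ 0.612 -0.132  0.014]
grip [ 0.607 -0.176  0.213]
mat [ 0.46  -0.285  0.009]
tape [ 0.489 -0.113  0.023]
cone [ 0.645 -0.353  0.109]
bob [0.428 0.225 0.071]
== scene
cup 186 0.4339 0.0793 0.0323 z [0.0832 0.0868]
bob 284 0.4283 0.2307 0.0289 z [0.066  0.0687]
tape 389 0.4486 -0.1123 0.047 z [0.0205 0.0239]
mat 1749 0.4599 -0.2813 0.0689 z [0.0057 0.0082]
tray ((0.634394645690918, 0.03258933871984482), (0.1512850970029831, 0.1521264910697937), 86.47297668457031) 0.04819141872587947
grip 797 [ 0.591 -0.197  0.131] [ 0.655 -0.172  0.213]
  z0.130 22 [ 0.63  -0.197] [ 0.65  -0.196]
  z0.145 139 [ 0.613 -0.197] [ 0.655 -0.174]
  z0.160 168 [ 0.608 -0.197] [ 0.647 -0.172]
  z0.175 175 [ 0.599 -0.197] [ 0.636 -0.172]
  z0.190 186 [ 0.591 -0.197] [ 0.625 -0.173]
  z0.205 107 [ 0.596 -0.196] [ 0.616 -0.174]
  blade z0.150 47 [ 0.618 -0.16 ] [ 0.657 -0.15 ]
  blade z0.165 47 [ 0.609 -0.154] [ 0.638 -0.145]
  blade z0.180 39 [ 0.599 -0.148] [ 0.625 -0.138]
  blade z0.195 10 [ 0.609 -0.141] [ 0.616 -0.137]
foot ((0.6614478230476379, -0.16747
[... 566 characters left out ...]
  0.155] [ 0.651 -0.168  0.217]
  z0.145 15 [ 0.63  -0.191] [ 0.651 -0.169]
  z0.160 62 [ 0.608 -0.193] [ 0.649 -0.168]
  z0.175 72 [ 0.6   -0.195] [ 0.64  -0.168]
  z0.190 128 [ 0.587 -0.193] [ 0.627 -0.169]
  z0.205 151 [ 0.592 -0.194] [ 0.618 -0.168]
  blade z0.150 61 [ 0.623 -0.193] [ 0.659 -0.147]
  blade z0.165 28 [ 0.615 -0.196] [ 0.644 -0.143]
  blade z0.180 39 [ 0.599 -0.195] [ 0.633 -0.132]
  blade z0.195 34 [ 0.601 -0.141] [ 0.618 -0.131]
foot ((0.6533850431442261, -0.17152899503707886), (0.17626897990703583, 0.1803760826587677), 69.84305572509766) 0.013255131444479918
barrel ((0.657080352306366, -0.15569736063480377), (0.05408814921975136, 0.2195376753807068), 1.9865957498550415)
```

Call:
{"name": "servo_tool", "arguments": {"motion": [[1,[0,0,0],8.7],[1,[0,0,0],8.7],[1,[0,0,0],8.8],[1,[1.4,-6,0],0],[1,[1.4,-6,0],0]]}}

```text
clock: 0.72
eef_pos: [0.2758, -0.4575, 0.2139]
tool_rot: [-179.9, 0.0, -3.7]
ft_force: [1.0, 0.4, 0.4]
grip_width: 1.001
finger_force: 0.0
```

Call:
{"name": "servo_tool", "arguments": {"motion": [[1,[1.4,-6,0],0],[1,[1.4,-6,0],0],[1,[1.4,-6,0],0],[1,[1.4,-6,0],0],[1,[1.4,-6,0],0]]}}

```text
clock: 1.35
eef_pos: [0.3645, -0.162, 0.2146]
tool_rot: [180.0, -0.0, -3.6]
ft_force: [1.5, -0.1, 0.3]
grip_width: 1.001
finger_force: 0.0
```

Call:
{"name": "servo_tool", "arguments": {"motion": [[1,[1.4,-6,0],0],[1,[1.4,-6,0],0],[1,[1.4,-6,0],0],[1,[1.3,-6,0],0],[1,[0,0,0],0]]}}

```text
clock: 1.98
eef_pos: [0.4349, 0.0759, 0.2145]
tool_rot: [-180.0, -0.0, -3.3]
ft_force: [0.2, -0.5, -0.3]
grip_width: 0.996
finger_force: 0.0
```

Call:
{"name": "servo_tool", "arguments": {"motion": [[1,[0,-0.4,4],0],[1,[0,0,5],0],[1,[0,0,5],0],[1,[0,0,4.8],0],[1,[0,0,0],0]]}}

```text
clock: 2.6
eef_pos: [0.4313, 0.0748, 0.0241]
tool_rot: [179.9, 0.4, -3.6]
ft_force: [-1.3, 0.5, 0.4]
grip_width: 1.0
finger_force: 0.0
```

Call:
{"name": "servo_tool", "arguments": {"motion": [[0,[0,0,0],0],[0,[0,0,0],0],[0,[0,0,0],0],[0,[0,0,0],0],[0,[0,0,0],0]]}}

```text
clock: 3.22
eef_pos: [0.436, 0.0767, 0.0278]
tool_rot: [-179.9, -0.2, -3.6]
ft_force: [-0.7, 2.2, 9.1]
grip_width: 0.653
finger_force: 30.0
```

Call:
{"name": "servo_tool", "arguments": {"motion": [[0,[0,0,-1],0],[0,[0,0,-2],0],[0,[0,0,-3],0],[0,[0,0,-1],0],[0,[0,0,0],0]]}}

```text
clock: 3.85
eef_pos: [0.4348, 0.0763, 0.0971]
tool_rot: [-180.0, -0.1, -3.6]
ft_force: [-0.8, -1.0, -2.2]
grip_width: 0.656
finger_force: 30.0
```

Run:
```python
from h import *
f=grab('scene'); cv2.imwrite('pics/s1.png',cv2.resize(f['frame'][130:340,180:460,::-1],None,fx=2.8,fy=2.8))
```

```text
(no output)
```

View pics/s1.png

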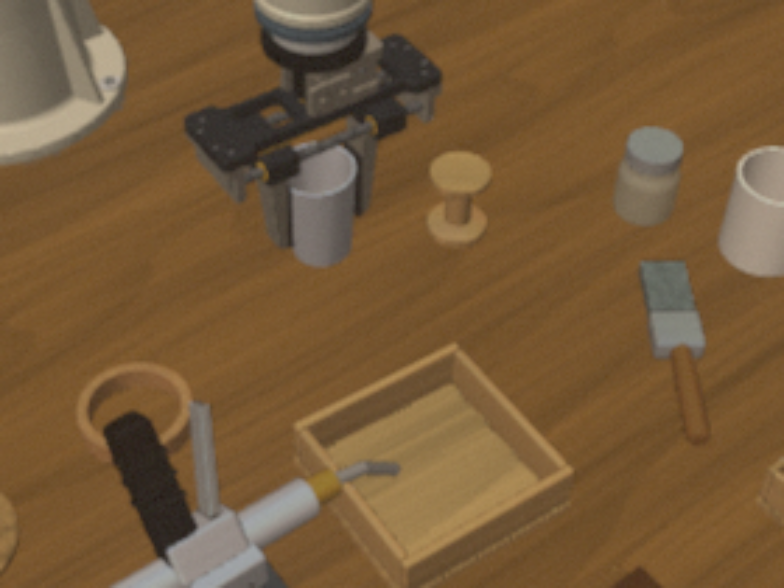

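The cup is held near its rim, centred at crop (322,205). The hand only turns about its vertical axis, so I'll tip the cup by catching its foot on the near tray wall.

Call:
{"name": "servo_tool", "arguments": {"motion": [[0,[2,0.5,0],0],[0,[3,0.7,0],0],[0,[2.4,0.6,1.5],0],[0,[1.4,0.4,2],0],[0,[0,0,0],0]]}}

```text
clock: 4.53
eef_pos: [0.5212, 0.048, 0.0595]
tool_rot: [180.0, 0.2, -3.6]
ft_force: [-1.5, -0.4, -0.6]
grip_width: 0.656
finger_force: 30.0
```

Call:
{"name": "servo_tool", "arguments": {"motion": [[0,[0.8,0,0],0],[0,[0.8,0,0],0],[0,[0.8,0,0],0],[0,[0.8,0,0],0],[0,[0,0,0],0]]}}

```text
clock: 5.15
eef_pos: [0.5531, 0.047, 0.0621]
tool_rot: [-180.0, 0.0, -3.6]
ft_force: [-3.9, 1.1, 4.3]
grip_width: 0.653
finger_force: 30.0
```

Run:
```python
from h import *
f=grab('scene'); cv2.imwrite('pics/s2.png',cv2.resize(f['frame'][130:340,180:460,::-1],None,fx=2.8,fy=2.8))
```

```text
(no output)
```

View pics/s2.png

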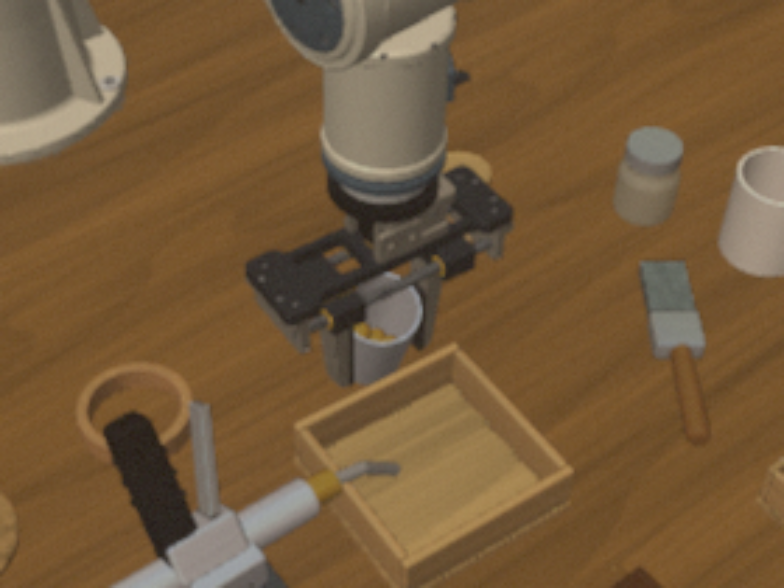

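The cup is tipping about its rim, with the mouth at crop (388,312) and the foot against the wall, at only about 5 N. I'll continue.

Call:
{"name": "servo_tool", "arguments": {"motion": [[0,[0.9,0,0.1],0],[0,[0.9,0,0.2],0],[0,[0.9,0,0.4],0],[0,[0.9,0,0.5],0],[0,[0.7,0,0.5],0]]}}

```text
clock: 5.82
eef_pos: [0.5985, 0.0446, 0.046]
tool_rot: [-179.9, -0.2, -3.6]
ft_force: [0.3, 2.9, 7.5]
grip_width: 0.649
finger_force: 30.0
```

Call:
{"name": "servo_tool", "arguments": {"motion": [[0,[0,0,0.5],0],[0,[0,0,0.6],0],[0,[0,0,0.6],0],[0,[0,0,0.6],0],[0,[0,0,0],0]]}}

```text
clock: 6.45
eef_pos: [0.6016, 0.0443, 0.0241]
tool_rot: [-179.9, -0.6, -3.6]
ft_force: [7.4, 0.0, 10.0]
grip_width: 0.644
finger_force: 30.0
```

Run:
```python
from h import *
f=grab('scene'); cv2.imwrite('pics/s3.png',cv2.resize(f['frame'][130:340,180:460,::-1],None,fx=2.8,fy=2.8))
```

```text
(no output)
```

View pics/s3.png

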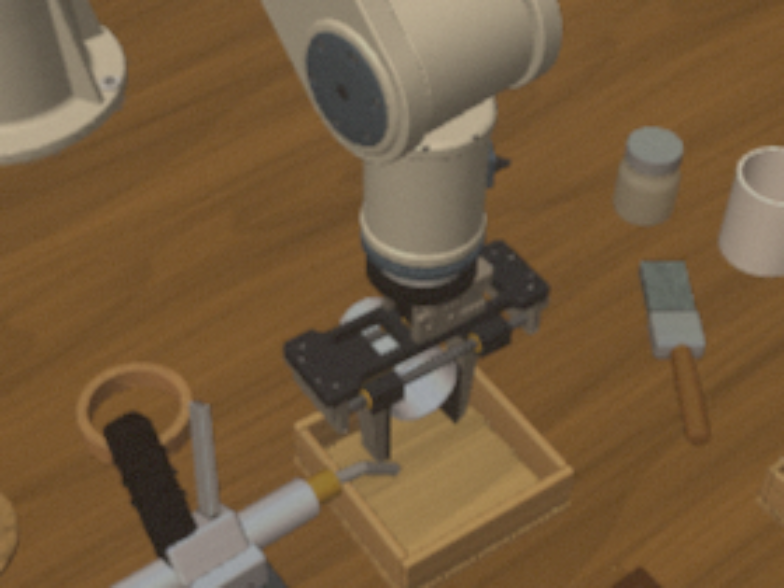

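Call:
{"name": "servo_tool", "arguments": {"motion": [[0,[0,0,0.4],0],[0,[-0.2,0,0.4],0],[0,[-0.2,0,0],0],[0,[0,0,0],0],[0,[0,0,0],0]]}}

```text
clock: 7.12
eef_pos: [0.6002, 0.0447, 0.0175]
tool_rot: [-179.9, -0.9, -3.6]
ft_force: [11.8, -0.2, 14.1]
grip_width: 0.642
finger_force: 30.0
```

Run:
```python
from h import *
f=grab('scene'); t=grab('top')
a=cv2.resize(f['frame'][210:340,260:400,::-1],(400,371)); b=cv2.resize(t['frame'][170:300,260:400,::-1],(400,371))
cv2.imwrite('pics/s4.png',np.hstack([a,b]))
```

```text
(no output)
```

View pics/s4.png

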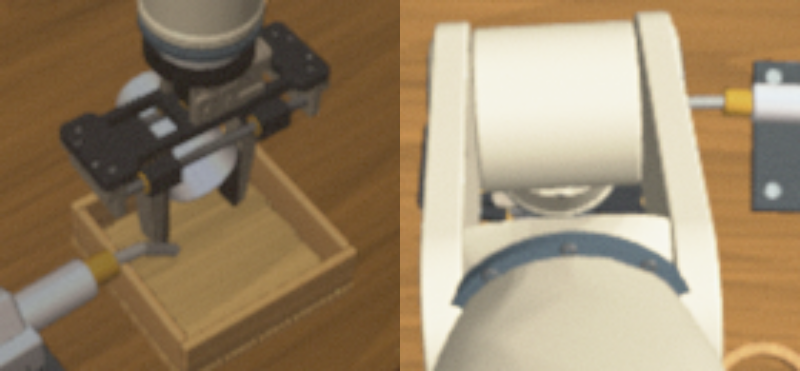

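Run:
```python
from h import *
f=grab('scene'); P=cloud(f); I=f['frame']
# s4 left scale 2.857, origin (260,210)
for (a,b) in [(205,150),(205,170),(205,190),(185,180),(225,170),(140,95),(130,90),(150,100),(160,128)]:
    u=int(260+a/2.857);v=int(210+b/2.857); print(a,b,P[v,u].round(3),I[v,u])
for n in ['scene','top']:
    f=grab(n);h=cv2.cvtColor(f['frame'],cv2.COLOR_RGB2HSV);P=cloud(f)
    m=cv2.inRange(h,(15,150,110),(32,255,255))
    N,_,st,ce=cv2.connectedComponentsWithStats(m)
    for s,c in zip(st[1:],ce[1:]):
        u,v=c.round().astype(int)
        if 4<s[4]<400 and np.hypot(*(P[v,u,:2]-[.6,.04]))<.2: print(n,s[4],c.round(),P[v,u].round(3))
```

```text
205 150 [0.62  0.032 0.12 ] [88 82 77]
205 170 [0.593 0.057 0.055] [158 163 174]
205 190 [0.605 0.047 0.051] [158 163 170]
185 180 [0.588 0.043 0.046] [140 137 138]
225 170 [0.606 0.065 0.061] [160 162 156]
140 95 [0.572 0.014 0.146] [131 133 135]
130 90 [0.526 0.039 0.096] [159 161 163]
150 100 [0.578 0.017 0.144] [45 38 36]
160 128 [0.572 0.033 0.1  ] [159 164 165]
scene 7 [325. 269.] [0.591 0.043 0.063]
scene 77 [245. 297.] [ 0.506 -0.108 -0.004]
scene 80 [296. 302.] [ 0.661 -0.082  0.128]
scene 15 [283. 325.] [ 0.614 -0.084 -0.003]
scene 9 [279. 330.] [ 0.62  -0.098 -0.001]
scene 19 [285. 332.] [ 0.631 -0.091 -0.001]
scene 23 [319. 346.] [ 0.698 -0.055 -0.002]
top 120 [331. 162.] [0.786 0.011 0.001]
top 68 [351. 163.] [ 0.785 -0.035 -0.   ]
top 5 [324. 162.] [0.785 0.027 0.004]
top 60 [278. 170.] [ 0.766  0.132 -0.001]
top 8 [292. 164.] [0.78 0.1  0.  ]
top 6 [320. 166.] [ 0.777  0.036 -0.   ]
top 36 [306. 172.] [ 0.762  0.068 -0.001]
top 9 [320. 171.] [ 0.765  0.036 -0.   ]
top 5 [288. 171.] [0.763 0.109 0.004]
top 9 [294. 173.] [0.759 0.095 0.002]
top 10 [330. 174.] [ 0.758  0.
[... 2967 characters left out ...]
[ 0.524  0.192 -0.   ]
top 6 [258. 278.] [0.517 0.17  0.004]
top 6 [236. 279.] [0.514 0.218 0.002]
top 11 [251. 282.] [0.508 0.185 0.003]
top 8 [390. 280.] [ 0.517 -0.123  0.002]
top 19 [255. 286.] [ 0.499  0.176 -0.   ]
top 10 [241. 285.] [0.501 0.207 0.004]
top 19 [249. 288.] [0.495 0.189 0.002]
top 14 [375. 288.] [ 0.499 -0.089  0.001]
top 7 [382. 288.] [ 0.499 -0.105 -0.   ]
top 11 [259. 293.] [0.484 0.166 0.002]
top 8 [249. 295.] [ 0.479  0.189 -0.002]
top 18 [258. 301.] [0.466 0.168 0.004]
top 5 [251. 301.] [0.466 0.184 0.002]
top 12 [379. 303.] [ 0.466 -0.098  0.002]
top 15 [264. 305.] [0.458 0.154 0.003]
top 11 [256. 308.] [ 0.451  0.172 -0.   ]
top 18 [262. 312.] [0.443 0.159 0.002]
```

Call:
{"name": "servo_tool", "arguments": {"motion": [[0,[-0.3,0,0.1],0],[0,[-0.3,0,0.1],0],[0,[-0.2,0,0.1],0],[0,[0,0,0],0],[0,[0,0,0],0]]}}

```text
clock: 8.0
eef_pos: [0.5959, 0.0453, 0.0162]
tool_rot: [-179.9, -1.3, -3.6]
ft_force: [17.4, -0.9, 18.8]
grip_width: 0.644
finger_force: 30.0
```

```bash
cat >> h.py <<'E'
def balls(verbose=True):
    f=grab('scene'); P=cloud(f); c=np.array([.6355,.0335]); y=np.radians(-3.6)
    d=P[...,:2]-c; tx=d[...,0]*np.cos(y)+d[...,1]*np.sin(y); ty=-d[...,0]*np.sin(y)+d[...,1]*np.cos(y)
    k=(abs(tx)<.064)&(abs(ty)<.064)&(P[...,2]>.013)&(P[...,2]<.034)
    n,_,st,ce=cv2.connectedComponentsWithStats(k.astype(np.uint8))
    for s,q in zip(st[1:],ce[1:]):
        if s[4]>12:
            u,v=q.round().astype(int); print('blob',s[4],q.round(),tx[v,u].round(3),ty[v,u].round(3),P[v,u,2].round(3))
    return f,P,tx,ty
E
python3 - <<'E'
from h import *
f,P,tx,ty=balls()
t=(abs(ty-.01)<.025)&(tx<-.02)&(tx>-.13)&(P[...,2]>.055)&(P[...,2]<.12)&(f['frame'].min(-1)>120)
q=np.c_[tx[t],P[...,2][t]]
for a in np.arange(-.13,-.02,.015):
    s=q[(q[:,0]>a)&(q[:,0]<a+.015)]
    if len(s)>3: print(round(a,3),len(s),np.percentile(s[:,1],[5,95]).round(3))
cv2.imwrite('pics/s5.png',cv2.resize(f['frame'][210:340,260:400,::-1],(700,650))[:600])
E
```

```text
blob 47 [340. 276.] -0.034 0.039 0.029
blob 34 [331. 284.] -0.032 0.014 0.02
blob 42 [313. 290.] -0.033 -0.032 0.032
blob 43 [346. 297.] 0.014 0.02 0.022
blob 47 [339. 302.] 0.017 -0.0 0.023
-0.13 15 [0.088 0.102]
-0.115 64 [0.092 0.104]
-0.1 4 [0.1   0.104]
-0.085 8 [0.096 0.102]
-0.07 20 [0.094 0.104]
-0.055 61 [0.057 0.106]
-0.04 54 [0.056 0.106]
```

View pics/s5.png

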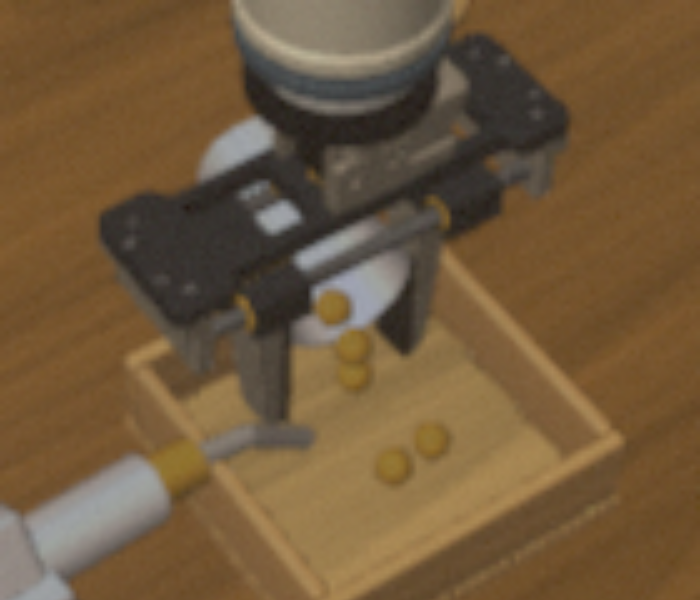

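The weights are rolling out. Two lie on the tray floor at (393,465) and (431,438), two are under the lip at (353,360), and one is on the lip at (333,307).

Call:
{"name": "servo_tool", "arguments": {"motion": [[0,[-0.1,0,0],0],[0,[0,0,0],0],[0,[0,0,0],0],[0,[0,0,0],0],[0,[0,0,0],0]]}}

```text
clock: 8.68
eef_pos: [0.5952, 0.0454, 0.0163]
tool_rot: [-179.8, -1.3, -3.6]
ft_force: [17.4, -1.3, 20.5]
grip_width: 0.643
finger_force: 30.0
```

Call:
{"name": "servo_tool", "arguments": {"motion": [[0,[0,0,0],0],[0,[0,0,0],0],[0,[0,0,0],0],[0,[0,0,0],0],[0,[0,0,0],0]]}}

```text
clock: 9.3
eef_pos: [0.5952, 0.0454, 0.0163]
tool_rot: [-179.9, -1.3, -3.6]
ft_force: [18.2, -2.1, 21.7]
grip_width: 0.647
finger_force: 30.0
```

Run:
```python
from h import *
f,P,tx,ty=balls()
h=cv2.cvtColor(f['frame'],cv2.COLOR_RGB2HSV)
for p in [(326,271),(330,280),(339,302)]: print(h[p[1],p[0]],P[p[1],p[0]].round(3))
```

```text
blob 52 [340. 276.] -0.035 0.039 0.028
blob 78 [330. 286.] -0.027 0.008 0.024
blob 42 [313. 290.] -0.032 -0.033 0.034
blob 125 [339. 298.] 0.008 0.007 0.021
blob 47 [352. 300.] 0.026 0.027 0.019
[113  19 172] [0.588 0.048 0.05 ]
[ 18 146 143] [0.595 0.054 0.021]
[ 19 180 129] [0.651 0.033 0.021]
```

Call:
{"name": "servo_tool", "arguments": {"motion": [[0,[0.4,0,-0.5],0],[0,[0.2,0,-1.5],0],[0,[0,0,-3],0],[0,[0,0,-3],0],[0,[0,0,-1],0]]}}

```text
clock: 9.98
eef_pos: [0.5895, 0.0446, 0.1024]
tool_rot: [-180.0, -0.1, -3.6]
ft_force: [0.3, 0.7, -0.5]
grip_width: 0.646
finger_force: 30.0
```

Run:
```python
from h import *
f,P,tx,ty=balls(); cv2.imwrite('pics/s6.png',cv2.resize(f['frame'][190:340,240:400,::-1],(640,600)))
```

```text
blob 80 [330. 286.] -0.029 0.009 0.021
blob 131 [339. 298.] 0.007 0.007 0.02
blob 45 [352. 300.] nan nan nan
```

View pics/s6.png

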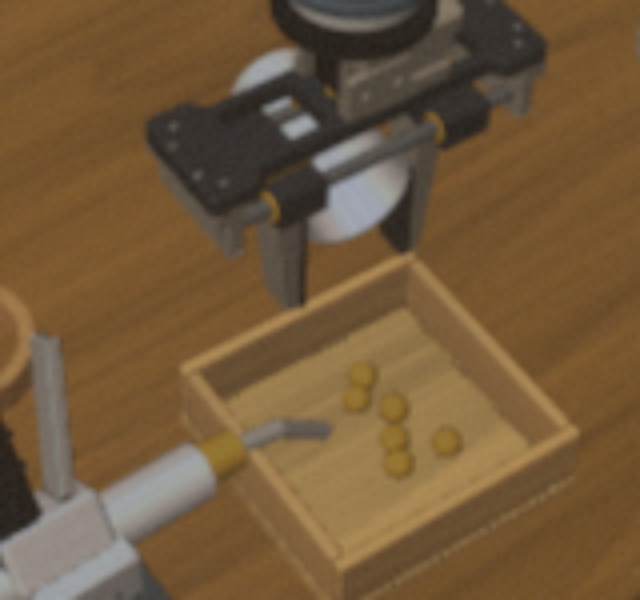

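All six weights lie in the tray, around crop (395,420). The cup is still near-horizontal, held by pad friction with its foot towards -x. To stand it up I'll turn the hand 180° and push the lower edge of the foot against the outside of the near tray wall.

Call:
{"name": "servo_tool", "arguments": {"motion": [[0,[-5,0,-2],0],[0,[-5,0,0],0],[0,[-2.5,-0.3,0],-10.6],[0,[0,0,0],-10.6],[0,[0,0,0],-10.6]]}}

```text
clock: 10.65
eef_pos: [0.4632, 0.0553, 0.1198]
tool_rot: [-180.0, 0.1, 28.6]
ft_force: [-0.2, 1.2, -1.2]
grip_width: 0.644
finger_force: 30.0
```

Call:
{"name": "servo_tool", "arguments": {"motion": [[0,[0,0,0],-10.6],[0,[0,0,0],-10.6],[0,[0,0,0],-10.6],[0,[0,0,0],-10.6],[0,[0,0,0],-10.6]]}}

```text
clock: 11.28
eef_pos: [0.4634, 0.0552, 0.1195]
tool_rot: [-179.9, 0.0, 81.6]
ft_force: [-0.1, 0.7, -0.7]
grip_width: 0.643
finger_force: 30.0
```

Call:
{"name": "servo_tool", "arguments": {"motion": [[0,[0,0,0],-10.6],[0,[0,0,0],-10.6],[0,[0,0,0],-10.6],[0,[0,0,0],-10.6],[0,[0,0,0],-10.6]]}}

```text
clock: 11.9
eef_pos: [0.4633, 0.0553, 0.1195]
tool_rot: [-179.9, -0.1, 134.6]
ft_force: [0.0, -0.4, -0.1]
grip_width: 0.644
finger_force: 30.0
```

Call:
{"name": "servo_tool", "arguments": {"motion": [[0,[0,0,0],-10.6],[0,[0,0,0],-10.6],[0,[0,0,0],-10.4],[0,[0,0,0],0],[0,[0,0,0],0]]}}

```text
clock: 12.52
eef_pos: [0.4639, 0.0553, 0.1201]
tool_rot: [-180.0, -0.1, 165.6]
ft_force: [0.6, -0.1, -0.7]
grip_width: 0.643
finger_force: 30.0
```

```bash
cat >> h.py <<'E'
def cupprof(n='scene',verbose=True):
    "side profile of the held cup: tx, z percentiles of grey-blue points near tool line"
    f=grab(n); P=cloud(f); s=manip.get_state(); e=s['eef_pos']
    I=f['frame'].astype(int); d=P-e
    k=(abs(d[...,0])<.11)&(abs(d[...,1])<.028)&(d[...,2]>-.04)&(d[...,2]<.085)&(I.min(-1)>105)&(np.ptp(I,-1)<35)
    q=d[k]
    for a in np.arange(-.11,.11,.02):
        b=q[(q[:,0]>a)&(q[:,0]<a+.02)]
        if len(b)>5: print('dx %.2f'%(a+.01),len(b),np.percentile(b[:,2],[5,50,95]).round(3))
    return f
E
python3 - <<'E'
from h import *
f=cupprof(); print('top'); cupprof('top')
save(f,'s7.png'); print(manip.get_state()['qpos'].round(1))
E
```

```text
dx -0.02 10 [0.081 0.083 0.084]
dx 0.00 19 [0.076 0.08  0.084]
dx 0.02 38 [0.08  0.083 0.085]
dx 0.04 17 [0.082 0.084 0.085]
dx 0.06 31 [0.067 0.084 0.085]
dx 0.08 116 [0.045 0.065 0.083]
top
[  6.6  13.4 117.4   0.   49.3 -69.1]
```

Call:
{"name": "servo_tool", "arguments": {"motion": [[0,[1,0,0],-10.6],[0,[0,0,5],0],[0,[0,0,5],0],[0,[0,0,1.3],0],[0,[0,0,0],0]]}}

```text
clock: 13.25
eef_pos: [0.4544, 0.0577, 0.0075]
tool_rot: [-180.0, -0.1, 176.4]
ft_force: [-0.3, -0.0, -0.5]
grip_width: 0.638
finger_force: 30.0
```

Call:
{"name": "servo_tool", "arguments": {"motion": [[0.7,[0,0,0],0],[0.74,[0,0,0],0],[0.76,[0,0,0],0],[0.76,[0,0,0],0],[0.76,[0,0,0],0]]}}

```text
clock: 13.88
eef_pos: [0.4547, 0.0578, 0.0077]
tool_rot: [180.0, 0.0, 176.4]
ft_force: [-0.1, 0.5, 0.2]
grip_width: 0.761
finger_force: 0.1
```

Run:
```python
from h import *
f=cupprof(); cv2.imwrite('pics/s8.png',cv2.resize(f['frame'][150:330,190:400,::-1],(700,600)))
```

```text
dx 0.00 171 [0.025 0.047 0.053]
dx 0.02 187 [0.021 0.045 0.051]
dx 0.04 161 [0.029 0.043 0.047]
dx 0.06 143 [0.029 0.041 0.045]
dx 0.08 51 [0.031 0.039 0.042]
```

View pics/s8.png

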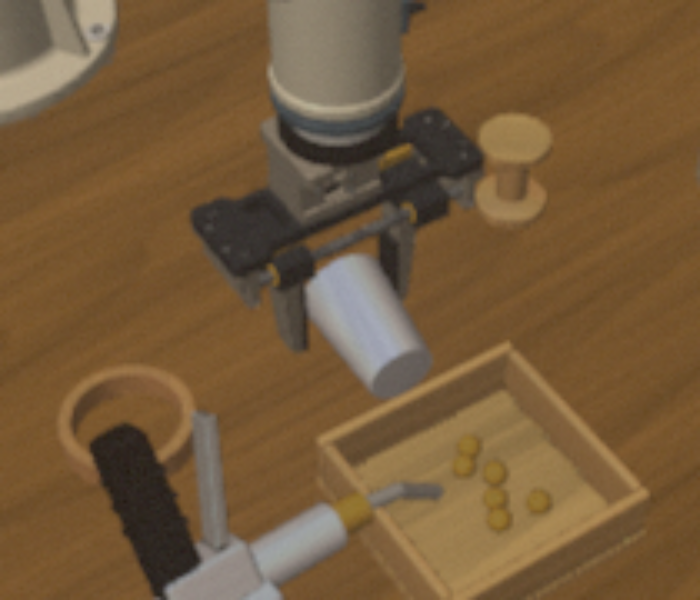

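The cup lies neatly between the open fingers: mouth at (350,265), foot at (400,370). I'll regrip it low near the rim, lift, and push the foot against the wall.

Call:
{"name": "servo_tool", "arguments": {"motion": [[0.76,[-0.7,0,0],0],[0,[0,0,0],0],[0,[0,0,0],0],[0,[0,0,0],0],[0,[0,0,0],0]]}}

```text
clock: 14.55
eef_pos: [0.4615, 0.0573, 0.0076]
tool_rot: [-180.0, -0.0, 176.4]
ft_force: [0.4, 0.3, -0.4]
grip_width: 0.636
finger_force: 29.7
```

Call:
{"name": "servo_tool", "arguments": {"motion": [[0,[0,0,-1],0],[0,[0,0,-1.5],0],[0,[0,0,-1.4],0],[0,[0,0,0],0],[0,[0,0,0],0]]}}

```text
clock: 15.18
eef_pos: [0.4616, 0.0573, 0.0467]
tool_rot: [180.0, 0.0, 176.4]
ft_force: [-1.0, 0.8, -1.5]
grip_width: 0.639
finger_force: 29.7
```

Run:
```python
from h import *
cupprof()
```

```text
dx -0.02 12 [0.051 0.053 0.056]
dx 0.00 147 [0.039 0.049 0.054]
dx 0.02 156 [0.035 0.046 0.051]
dx 0.04 149 [0.033 0.043 0.047]
dx 0.06 134 [0.033 0.04  0.044]
```

Call:
{"name": "servo_tool", "arguments": {"motion": [[0,[-2,0,0],0],[0,[-1.2,0,0],0],[0,[-0.3,0,-0.5],0],[0,[-0.3,0,-0.6],0],[0,[0,0,0],0]]}}

```text
clock: 15.85
eef_pos: [0.4975, 0.0545, 0.057]
tool_rot: [-179.9, -0.2, 176.4]
ft_force: [-4.8, -2.1, -0.7]
grip_width: 0.637
finger_force: 29.7
```

Run:
```python
from h import *
cupprof()
```

```text
dx -0.02 6 [0.051 0.052 0.053]
dx 0.00 156 [0.036 0.048 0.054]
dx 0.02 189 [0.029 0.042 0.048]
dx 0.04 178 [0.023 0.036 0.042]
dx 0.06 159 [0.021 0.03  0.035]
```

Call:
{"name": "servo_tool", "arguments": {"motion": [[0,[-0.5,0,-0.8],0],[0,[-0.5,0,-0.8],0],[0,[-0.7,0,-0.6],0],[0,[-0.7,0,-0.6],0],[0,[0,0,0],0]]}}

```text
clock: 16.52
eef_pos: [0.5239, 0.0534, 0.0861]
tool_rot: [180.0, 0.0, 176.4]
ft_force: [-5.2, -0.7, 3.5]
grip_width: 0.631
finger_force: 29.6
```

Run:
```python
from h import *
cupprof()
```

```text
dx 0.00 175 [0.025 0.045 0.052]
dx 0.02 272 [0.009 0.029 0.042]
dx 0.04 255 [-0.011  0.01   0.023]
dx 0.06 104 [-0.007  0.     0.008]
```

Call:
{"name": "servo_tool", "arguments": {"motion": [[0,[-0.9,0,-0.4],0],[0,[-0.9,0,-0.3],0],[0,[-0.9,0,-0.2],0],[0,[-0.8,0,-0.1],0],[0,[-0.6,0,0],0]]}}

```text
clock: 17.2
eef_pos: [0.5664, 0.0513, 0.0971]
tool_rot: [179.9, 0.2, 176.4]
ft_force: [-2.3, 0.3, 13.3]
grip_width: 0.623
finger_force: 29.0
```

Call:
{"name": "servo_tool", "arguments": {"motion": [[0,[-0.5,0,0],0],[0,[0,0,0],0],[0,[0,0,-2],0],[0,[0,0,-4],0],[0,[0,0,-3],0]]}}

```text
clock: 17.82
eef_pos: [0.5707, 0.0508, 0.1871]
tool_rot: [180.0, 0.2, 176.4]
ft_force: [0.2, 0.3, -0.8]
grip_width: 0.623
finger_force: 29.2
```

Run:
```python
from h import *
f=cupprof(); cv2.imwrite('pics/s9.png',cv2.resize(f['frame'][130:330,190:420,::-1],(690,600)))
```

```text
dx -0.04 69 [0.004 0.012 0.025]
dx -0.02 40 [0.01  0.021 0.031]
dx 0.00 320 [-0.03   0.024  0.044]
dx 0.02 328 [-0.036 -0.012  0.021]
```

View pics/s9.png

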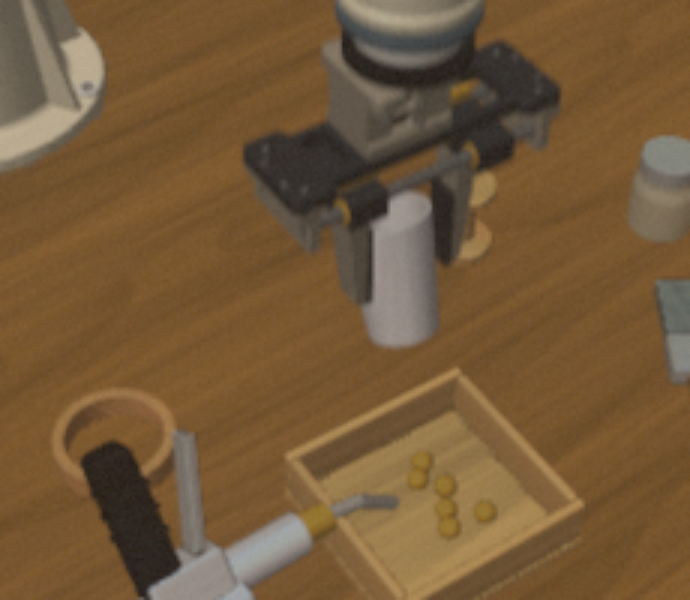

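Run:
```python
from h import *
f=grab('scene'); P=cloud(f); e=manip.get_state()['eef_pos']; d=P-e; I=f['frame'].astype(int)
k=(abs(d[...,0])<.07)&(abs(d[...,1])<.045)&(d[...,2]>-.09)&(d[...,2]<.08)&(I.min(-1)>105)&(np.ptp(I,-1)<35)
q=d[k]
for a in np.arange(-.08,.08,.012):
    b=q[(q[:,2]>a)&(q[:,2]<a+.012)]
    if len(b)>5: print('z %.3f'%(a+.006),len(b),'x',np.percentile(b[:,0],[3,50,97]).round(3),'y',np.percentile(b[:,1],[3,97]).round(3))
```

```text
z -0.038 13 x [0.001 0.011 0.025] y [-0.027 -0.014]
z -0.026 95 x [-0.002  0.021  0.029] y [-0.028 -0.005]
z -0.014 105 x [0.    0.018 0.027] y [-0.028 -0.003]
z -0.002 91 x [0.004 0.018 0.024] y [-0.026 -0.002]
z 0.010 126 x [-0.038  0.011  0.02 ] y [-0.025  0.021]
z 0.022 153 x [-0.037  0.005  0.017] y [-0.024  0.027]
z 0.034 129 x [-0.033  0.004  0.013] y [-0.023  0.029]
z 0.046 94 x [-0.004  0.005  0.01 ] y [-0.022  0.02 ]
```

```bash
cat >> h.py <<'E'
def slices(lo=-.09,hi=.06,mn=75,st=.01):
    f=grab('scene'); P=cloud(f); e=manip.get_state()['eef_pos']; d=P-e; I=f['frame'].astype(int)
    k=(abs(d[...,0])<.07)&(abs(d[...,1])<.045)&(d[...,2]>lo)&(d[...,2]<hi)&(I.min(-1)>mn)&(np.ptp(I,-1)<40)&(I[...,2]>=I[...,0]-6)
    q=d[k]
    for a in np.arange(lo,hi,st):
        b=q[(q[:,2]>a)&(q[:,2]<a+st)]
        if len(b)<15: continue
        s=np.linalg.lstsq(np.c_[2*b[:,:2],np.ones(len(b))],(b[:,:2]**2).sum(1),rcond=None)[0]
        R=np.sqrt(s[2]+s[0]**2+s[1]**2); r=np.std(np.hypot(*(b[:,:2]-s[:2]).T)-R)
        print('z %.3f n%d c %.3f %.3f R %.4f res %.4f xmax %.3f y %.3f..%.3f'%(a+st/2,len(b),s[0],s[1],R,r,np.percentile(b[:,0],98),*np.percentile(b[:,1],[2,98])))
E
python3 - <<'E'
from h import *
slices()
E
sed -i 's/&(I\[...,2\]>=I\[...,0\]-6)//' h.py
python3 - <<'E'
from h import *
slices(-.1,.07,90)
f=grab('scene'); I=f['frame']; P=cloud(f)
# crop s9: origin (190,130), scale 3
for v in range(70,116,5):
    print(130+v-0, [tuple(int(c) for c in I[130+v,u]) for u in range(190+118,190+150,5)])
E
```

```text
z -0.035 n32 c 0.009 -0.006 R 0.0203 res 0.0010 xmax 0.030 y -0.027..-0.002
z -0.025 n99 c 0.006 -0.003 R 0.0233 res 0.0014 xmax 0.031 y -0.027..0.002
z -0.015 n93 c 0.004 -0.004 R 0.0220 res 0.0015 xmax 0.028 y -0.028..0.004
z -0.005 n91 c 0.004 -0.005 R 0.0197 res 0.0018 xmax 0.026 y -0.028..0.004
z 0.005 n89 c -0.008 -0.001 R 0.0291 res 0.0017 xmax 0.023 y -0.029..0.014
z 0.015 n133 c -0.010 -0.001 R 0.0287 res 0.0020 xmax 0.020 y -0.029..0.025
z 0.025 n143 c -0.015 -0.001 R 0.0296 res 0.0023 xmax 0.017 y -0.029..0.028
z 0.035 n119 c -0.017 -0.001 R 0.0299 res 0.0023 xmax 0.014 y -0.030..0.030
z 0.045 n107 c -0.015 -0.001 R 0.0250 res 0.0028 xmax 0.012 y -0.028..0.026
200 [(45, 37, 29), (41, 35, 29), (55, 53, 46), (160, 153, 145), (144, 137, 132), (88, 83, 76), (46, 37, 34)]
205 [(53, 48, 40), (98, 90, 85), (158, 148, 141), (155, 148, 141), (121, 113, 108), (89, 82, 76), (51, 43, 37)]
210 [(78, 68, 59), (61, 56, 51), (150, 139, 134), (144, 136, 130), (122, 116, 110), (94, 84, 82), (45, 36, 28)]
215 [(80, 71, 58), (68, 62, 60), (151, 142, 135), (147, 137, 131), (128, 119, 113), (97, 91, 85), (40, 30, 23)]
220 [(75, 68, 56), (69, 62, 59), (153, 142, 135), (149, 139, 131), (130, 121, 113), (97, 92, 88), (113, 81, 45)]
225 [(83, 72, 61), (74, 68, 61), (152, 143, 136), (148, 137, 130), (129, 122, 115), (97, 91, 86), (119, 85, 49)]
230 [(97, 81, 60), (122, 114, 110), (150, 141, 133), (149, 140, 131), (135, 125, 120), (102, 92, 91), (116, 82, 42)]
235 [(119, 86, 41), (138, 129, 122), (152, 141, 138), (150, 140, 134), (135, 127, 121), (101, 93, 89), (118, 86, 43)]
240 [(120, 87, 48), (131, 124, 118), (152, 144, 138), (152, 141, 135), (137, 127, 122), (107, 98, 91), (112, 80, 46)]
245 [(112, 82, 42), (114, 78, 46), (118, 86, 53), (116, 90, 63), (114, 83, 44), (116, 84, 43), (119, 85, 48)]
```

Call:
{"name": "servo_tool", "arguments": {"motion": [[0,[4,0,0],0],[0,[1.8,0,3],0],[0,[0,0,5],0],[0,[0,0,4.9],0],[0,[0,0,0],0]]}}

```text
clock: 18.7
eef_pos: [0.508, 0.0539, 0.0529]
tool_rot: [-179.9, -0.5, 176.4]
ft_force: [-1.2, -0.3, -0.4]
grip_width: 0.619
finger_force: 29.2
```

Call:
{"name": "servo_tool", "arguments": {"motion": [[0,[-1,0,0],0],[0,[-0.8,0,0],0],[0,[-0.8,0,0],0],[0,[-0.7,0,0],0],[0,[0,0,0],0]]}}

```text
clock: 19.32
eef_pos: [0.5449, 0.0521, 0.0567]
tool_rot: [-180.0, 0.0, 176.4]
ft_force: [-1.9, -0.8, -0.7]
grip_width: 0.59
finger_force: 27.8
```

Run:
```python
from h import *
slices(-.1,.07,90)
```

```text
z -0.025 n20 c -0.007 -0.014 R 0.0123 res 0.0015 xmax 0.006 y -0.027..-0.018
z -0.015 n29 c -0.004 -0.008 R 0.0149 res 0.0015 xmax 0.012 y -0.025..-0.001
z -0.005 n50 c -0.014 0.000 R 0.0267 res 0.0016 xmax 0.013 y -0.023..0.021
z 0.005 n66 c -0.016 0.000 R 0.0266 res 0.0017 xmax 0.011 y -0.021..0.025
z 0.015 n68 c -0.018 -0.001 R 0.0275 res 0.0017 xmax 0.012 y -0.020..0.027
z 0.025 n74 c -0.021 -0.003 R 0.0301 res 0.0027 xmax 0.010 y -0.028..0.029
z 0.035 n78 c -0.023 -0.002 R 0.0307 res 0.0028 xmax 0.009 y -0.028..0.030
z 0.045 n50 c -0.019 -0.002 R 0.0270 res 0.0029 xmax 0.008 y -0.027..0.027
```

Call:
{"name": "servo_tool", "arguments": {"motion": [[0,[1,0,0],0],[0,[1,0,0],0],[0,[0,0,0.6],0],[0,[0,0,0.6],0],[0,[0,0,0],0]]}}

```text
clock: 20.0
eef_pos: [0.5274, 0.0535, 0.0458]
tool_rot: [180.0, 0.3, 176.4]
ft_force: [1.7, -0.6, 13.9]
grip_width: 0.583
finger_force: 28.4
```

Run:
```python
from h import *
slices(-.05,.07,90)
```

```text
z -0.035 n28 c -0.009 -0.008 R 0.0175 res 0.0011 xmax 0.009 y -0.027..-0.011
z -0.025 n49 c -0.010 -0.005 R 0.0203 res 0.0011 xmax 0.012 y -0.026..-0.003
z -0.015 n35 c -0.002 -0.008 R 0.0123 res 0.0018 xmax 0.012 y -0.023..-0.002
z -0.005 n47 c -0.016 0.000 R 0.0263 res 0.0013 xmax 0.011 y -0.022..0.020
z 0.005 n62 c -0.016 0.000 R 0.0264 res 0.0016 xmax 0.011 y -0.020..0.025
z 0.015 n71 c -0.018 0.001 R 0.0272 res 0.0014 xmax 0.010 y -0.021..0.028
z 0.025 n64 c -0.021 0.000 R 0.0283 res 0.0014 xmax 0.010 y -0.021..0.029
z 0.035 n70 c -0.022 0.001 R 0.0290 res 0.0012 xmax 0.009 y -0.020..0.029
z 0.045 n51 c -0.020 0.002 R 0.0267 res 0.0013 xmax 0.008 y -0.018..0.029
```

Call:
{"name": "servo_tool", "arguments": {"motion": [[0.65,[0,0,0],0],[0.75,[0,0,0],0],[1,[0,0,0],0],[1,[0,0,0],0],[1,[0,0,0],0]]}}

```text
clock: 20.68
eef_pos: [0.5244, 0.0534, 0.0445]
tool_rot: [-180.0, -0.0, 176.4]
ft_force: [0.6, -0.1, 0.2]
grip_width: 0.994
finger_force: 0.0
```

Run:
```python
from h import *
slices(-.05,.07,90)
```

```text
z -0.035 n24 c -0.008 -0.005 R 0.0204 res 0.0005 xmax 0.009 y -0.026..-0.016
z -0.025 n31 c -0.004 -0.008 R 0.0187 res 0.0010 xmax 0.015 y -0.027..-0.012
z -0.015 n57 c -0.006 -0.002 R 0.0252 res 0.0013 xmax 0.019 y -0.027..0.020
z -0.005 n92 c -0.007 -0.002 R 0.0257 res 0.0012 xmax 0.019 y -0.028..0.022
z 0.005 n109 c -0.007 -0.002 R 0.0263 res 0.0011 xmax 0.019 y -0.029..0.024
z 0.015 n117 c -0.007 -0.002 R 0.0273 res 0.0012 xmax 0.020 y -0.030..0.026
z 0.025 n103 c -0.006 -0.002 R 0.0279 res 0.0013 xmax 0.022 y -0.031..0.027
z 0.035 n116 c -0.007 -0.002 R 0.0288 res 0.0014 xmax 0.023 y -0.031..0.027
z 0.045 n47 c -0.007 -0.002 R 0.0291 res 0.0011 xmax 0.023 y -0.031..0.027
```

The cup stands upright on the bench. I'll regrip it centred and carry it to the mat.

Call:
{"name": "servo_tool", "arguments": {"motion": [[1,[0.7,-0.2,0.5],0],[1,[0,0,0.5],0],[0,[0,0,0],0],[0,[0,0,0],0],[0,[0,0,0],0]]}}

```text
clock: 21.35
eef_pos: [0.5176, 0.0519, 0.0347]
tool_rot: [180.0, 0.0, 176.4]
ft_force: [-0.1, -0.9, -0.0]
grip_width: 0.696
finger_force: 0.0
```

Call:
{"name": "servo_tool", "arguments": {"motion": [[0,[0,0,0],0],[0,[0,0,-2],0],[0,[0,0,-4],0],[0,[1,0,-4],0],[0,[1,-2,0],0]]}}

```text
clock: 21.98
eef_pos: [0.498, 0.0335, 0.1372]
tool_rot: [180.0, 0.3, 176.5]
ft_force: [0.3, 0.1, -0.3]
grip_width: 0.652
finger_force: 30.0
```

Call:
{"name": "servo_tool", "arguments": {"motion": [[0,[1.6,-5,0],0],[0,[0,-6,0],0],[0,[0,-6,0],0],[0,[0,-6,0],0],[0,[0,-6,0],0]]}}

```text
clock: 22.6
eef_pos: [0.4604, -0.2574, 0.1334]
tool_rot: [180.0, -0.1, 176.4]
ft_force: [1.1, 0.1, 0.1]
grip_width: 0.657
finger_force: 30.0
```

Call:
{"name": "servo_tool", "arguments": {"motion": [[0,[0,-2,0],0],[0,[0,0,0],0],[0,[0,0,0],0],[0,[0,0,0],0],[0,[0,0,0],0]]}}

```text
clock: 23.22
eef_pos: [0.4611, -0.2742, 0.1346]
tool_rot: [180.0, 0.0, 176.5]
ft_force: [0.1, -0.4, -0.5]
grip_width: 0.655
finger_force: 30.0
```

Run:
```python
from h import *
slices(-.06,.07,90,.02)
```

```text
z -0.030 n58 c 0.003 -0.003 R 0.0200 res 0.0010 xmax 0.024 y -0.024..-0.005
z -0.010 n104 c 0.000 -0.000 R 0.0249 res 0.0013 xmax 0.026 y -0.025..0.010
z 0.010 n223 c 0.000 -0.000 R 0.0261 res 0.0011 xmax 0.026 y -0.027..0.022
z 0.030 n271 c 0.000 -0.001 R 0.0276 res 0.0011 xmax 0.028 y -0.028..0.026
z 0.050 n221 c 0.001 -0.001 R 0.0288 res 0.0012 xmax 0.030 y -0.030..0.028
```

Call:
{"name": "servo_tool", "arguments": {"motion": [[0,[0,-0.9,3],0],[0,[0,0,4],0],[0,[0,0,1.8],0],[0,[0,0,0.5],0],[0,[0,0,0.2],0]]}}

```text
clock: 23.9
eef_pos: [0.4609, -0.2841, 0.0407]
tool_rot: [180.0, 0.0, 176.4]
ft_force: [-3.8, 6.2, 16.5]
grip_width: 0.649
finger_force: 30.0
```

Call:
{"name": "servo_tool", "arguments": {"motion": [[0.68,[0,0,0],0],[0.74,[0,0,0],0],[1,[0,0,0],0],[1,[0,0,0],0],[1,[0,0,0],0]]}}

```text
clock: 24.52
eef_pos: [0.4603, -0.2843, 0.0396]
tool_rot: [-180.0, 0.0, 176.4]
ft_force: [-0.4, -0.0, -0.2]
grip_width: 1.002
finger_force: 0.0
```

Call:
{"name": "servo_tool", "arguments": {"motion": [[1,[0,0,-5],0],[1,[0,0,-6],0],[1,[0,0,-6],0],[1,[0,0,-5],0],[1,[0,0,0],0]]}}

```text
clock: 25.15
eef_pos: [0.4622, -0.2855, 0.2638]
tool_rot: [-179.8, 0.4, 176.4]
ft_force: [-0.1, 0.2, -1.7]
grip_width: 1.004
finger_force: 0.0
```

Run:
```python
from h import *
for n in ['scene','top']:
    f=grab(n);P=cloud(f);I=f['frame'].astype(int);k=(np.hypot(P[...,0]-.46,P[...,1]+.283)<.06)
    g=k&(P[...,2]>.086)&(P[...,2]<.1); p=P[g]
    if len(p)>8: print(n,'rim',cv2.minEnclosingCircle(p[:,:2].astype(np.float32)),p[:,2].mean())
    P0=cloud(dict(np.load('/tmp/%s.npz'%n))); I0=np.load('/tmp/%s.npz'%n)['frame']
    h=cv2.cvtColor(I0,cv2.COLOR_RGB2HSV); gr=abs(cv2.Laplacian(cv2.GaussianBlur(I0[...,1],(3,3),0),cv2.CV_32F))
    e=(np.hypot(P0[...,0]-.46,P0[...,1]+.284)<.08)&(P0[...,2]>-.01)
    r=cv2.GaussianBlur(I0.astype(np.float32),(5,5),0); m=e&(r[...,2]>60)
    if m.sum()>50: print(n,'mat',cv2.minEnclosingCircle(P0[m][:,:2].astype(np.float32)),P0[m].mean(0).round(3),m.sum())
balls()
```

```text
scene rim ((0.45964759588241577, -0.28401070833206177), 0.03240475431084633) 0.09014779866304772
scene mat ((0.46024757623672485, -0.2842788100242615), 0.05445471405982971) [ 0.461 -0.285  0.006] 1623
top rim ((0.46088510751724243, -0.2811301648616791), 0.030483685433864594) 0.09198190585624035
top mat ((0.45994874835014343, -0.2840368151664734), 0.08007362484931946) [ 0.459 -0.283  0.004] 4197
blob 78 [330. 286.] -0.028 0.009 0.021
blob 130 [339. 298.] 0.009 0.005 0.024
blob 45 [352. 300.] 0.025 0.028 0.018
```

Call:
{"name": "servo_tool", "arguments": {"motion": [[1,[0,0,0],-3.6],[1,[-3.9,2.9,0],0],[1,[-3.9,2.9,0],0],[1,[-3.8,2.9,0],0],[1,[-3.8,2.9,0],0]]}}

```text
clock: 25.92
eef_pos: [0.6144, -0.1669, 0.2571]
tool_rot: [180.0, -0.2, -180.0]
ft_force: [1.1, 0.2, -0.2]
grip_width: 1.002
finger_force: 0.0
```

Call:
{"name": "servo_tool", "arguments": {"motion": [[1,[0,0,0],0],[1,[0,0,0],0],[1,[0,0,0],0],[1,[0,0,0],0],[1,[0,0,0],0]]}}

```text
clock: 26.55
eef_pos: [0.6139, -0.1687, 0.2598]
tool_rot: [-180.0, 0.0, 180.0]
ft_force: [-0.1, -0.1, -0.5]
grip_width: 1.001
finger_force: 0.0
```

Call:
{"name": "servo_tool", "arguments": {"motion": [[1,[-0.2,0.4,2],0],[1,[0,0,3],0],[1,[0,0,3],0],[1,[0,0,1.6],0],[1,[0,0,0],0]]}}

```text
clock: 27.18
eef_pos: [0.6153, -0.1638, 0.162]
tool_rot: [180.0, -0.2, -180.0]
ft_force: [-0.4, 0.6, 0.4]
grip_width: 0.998
finger_force: 0.0
```

Call:
{"name": "servo_tool", "arguments": {"motion": [[0.75,[0,0,0],0],[0.65,[0,-0.3,0],0],[0.5,[0,-0.3,0],0],[0,[0,-0.4,0],0],[0,[0,0,0],0]]}}

```text
clock: 27.8
eef_pos: [0.6161, -0.1738, 0.1645]
tool_rot: [179.9, 0.0, -180.0]
ft_force: [-2.5, -16.6, -1.6]
grip_width: 0.481
finger_force: 15.6
```

Call:
{"name": "servo_tool", "arguments": {"motion": [[0,[0,0,0],0],[0,[0,0,0],0],[0,[0,0,0],0],[0,[0,0,0],0],[0,[0,0,0],0]]}}

```text
clock: 28.42
eef_pos: [0.6161, -0.1752, 0.1644]
tool_rot: [-179.9, 0.0, 180.0]
ft_force: [-3.1, -3.6, 6.2]
grip_width: 0.452
finger_force: 30.0
```

The opening is 41.6 mm, which puts the trigger fully home. I'll hold it there, then release.

Call:
{"name": "servo_tool", "arguments": {"motion": [[0,[0,0,0],0],[0,[0,0,0],0],[0,[0,0,0],0],[0,[0,0,0],0],[0,[0,0,0],0]]}}

```text
clock: 29.05
eef_pos: [0.6161, -0.1752, 0.1644]
tool_rot: [-179.9, 0.0, 180.0]
ft_force: [-4.1, -4.4, 5.8]
grip_width: 0.452
finger_force: 30.0
```

Call:
{"name": "servo_tool", "arguments": {"motion": [[0,[0,0,0],0],[0,[0,0,0],0],[0,[0,0,0],0],[0,[0,0,0],0],[0,[0,0,0],0]]}}

```text
clock: 29.68
eef_pos: [0.6161, -0.1752, 0.1644]
tool_rot: [-179.9, 0.0, 180.0]
ft_force: [-3.9, -3.5, 6.1]
grip_width: 0.454
finger_force: 30.0
```

Call:
{"name": "servo_tool", "arguments": {"motion": [[0.7,[0,0.3,0],0],[1,[0,0.4,0],0],[1,[0,0.3,0],0],[1,[0,0,0],0],[1,[0,0,0],0]]}}

```text
clock: 30.3
eef_pos: [0.6162, -0.1643, 0.1636]
tool_rot: [-180.0, -0.0, -180.0]
ft_force: [-0.2, -0.0, -0.3]
grip_width: 0.971
finger_force: 0.0
```

Call:
{"name": "servo_tool", "arguments": {"motion": [[1,[0,0,-2],0],[1,[0,0,-4],0],[1,[0,0,-4],0],[1,[0,0,-2],0],[1,[0,0,0],0]]}}

```text
clock: 30.92
eef_pos: [0.6173, -0.1647, 0.2867]
tool_rot: [-179.9, 0.3, -180.0]
ft_force: [0.2, -0.5, 0.1]
grip_width: 1.0
finger_force: 0.0
```

Run:
```python
from h import *
f,P,_,_=balls(); I=f['frame'].astype(int)
k=(np.hypot(P[...,0]-.46,P[...,1]+.283)<.06)&(P[...,2]>.086)&(P[...,2]<.1); p=P[k]
print('rim',cv2.minEnclosingCircle(p[:,:2].astype(np.float32)),p[:,2].mean())
b=(I.min(-1)>100)&(np.ptp(I,-1)<30)&(abs(P[...,0]-.61)<.02)&(abs(P[...,1]+.15)<.03)&(P[...,2]>.18)&(P[...,2]<.21)
print('blade y',b.sum(),np.percentile(P[b][:,1],[5,95]).round(3)); s=manip.get_state(); print(s['clock'],s['eef_pos'],s['ft_force'])
```

```text
blob 81 [330. 286.] -0.026 0.007 0.026
blob 128 [339. 298.] 0.008 0.006 0.021
blob 45 [351. 300.] 0.027 0.024 0.023
rim ((0.46005257964134216, -0.2826593518257141), 0.032023943960666656) 0.09000911291217537
blade y 71 [-0.146 -0.139]
30.975 [ 0.61650741 -0.16441268  0.28484572] [ 0.24486759 -0.02613302 -0.66555346]
```

```bash
python3 -c "
from plant import manip
print(manip.close_job())"
```

```text
the job is handed in; nothing more can be done
None
```

The job is handed in at about 31 s, though no verdict came back: all six weights are in the tray, the empty cup stands upright on the cork mat, and the trigger was held fully home for over a second and has sprung back.

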